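# Load a sample carrier and hold it inside the optical reader's slot

## Task

Put the small rectangular black block into the empty pocket of the sample carrier standing on the bench and press it down flush with the top of the bar. Then take the carrier by the upper part of its upright black stem, keep it level, and lower it through the slot in the top of the white reader box until the whole bar is below the top plate, clear of everything inside. Finish while still holding it there, level and still, in the gripper: do not let go and do not let it rest on the reader; leave the round puck, the beaker and the jar where they are.

Things in the scene. Friction and masses are not known exactly. Their poses are not given: they have to be found in the camera images.
- insert_mid (a point): the insert: a loose black block, 22 (its x) x 30 (its y) x 20 (its z) mm, about 35 g, resting on the bench; this point is its centre, 10 mm above its underside. A round black puck of like size is a bystander, not the insert
- carrier_base (a point): the sample carrier, loose, standing upright on the bench, about 240 g: an aluminium bar 32 (its x) x 124 (its y) x 26 (its z) mm with a black plastic stem standing on the middle of its top face. The point is the centre of the bar's underside; z up, y along the bar towards the pocket end. The bar's top face is at z = 26 mm; the stem is 14 (x) x 18 (y) mm and reaches from z = 26 to z = 76 mm
- carrier_stem (a point): the middle of the carrier's stem, 51 mm above the underside of the bar, same axes as the carrier (pinch the stem across its 14 mm, along x). Held by only its top 25 to 30 mm, the fingers stay clear of the reader's top when the bar is inside
- carrier_pocket (a point): the carrier's pocket, open at the top, 26 (x) x 34 (y) mm and 20 mm deep, its centre 40 mm along +y from the stem's centre. The point is where the insert's centre lies when it is fully home: 16 mm above the bar's underside, 10 mm below the bar's top face. Walls beside it 3 mm thick (x) and 5 mm at the bar's end; same axes as the carrier. The insert fits with 2 mm play a side, either way round, its long side along the bar
- reader_slot (a point): the reader: a fixed white box 220 (its x) x 240 (its y) x 110 (high) mm standing on the bench, with a dark-edged through slot in the middle of its flat top plate. The point is the slot's centre on the upper face of the plate, 110 mm above the bench; z up. The slot is 36 (x) x 128 (y) mm, so the bar passes with 2 mm a side, either way round; the plate is 4 mm thick and below it the box is empty down to a floor 98 mm below this point
- puck_mid (a point): bystander: a loose round black puck, 28 mm across, 20 mm high; the point is its centre
- beaker: bystander: a loose glass beaker, 68 mm across, 85 mm high; origin at the centre of its underside
- jar: bystander: a loose amber jar, 48 mm across, 62 mm high; origin at the centre of its underside
Mind the look-alikes: they are no part of the job. Of the things that look like the part that bears carrier_base, the middle-sized one is meant.

How it is judged:
By the outcome, as a careful person would: the job done as asked, in the order asked, and still so for the second after the job is handed in, while the arm keeps its last pose, push and grip.
It also fails if it takes over 67 s, if anything falls off the work surface, if the arm or the gripper's body presses on something with over 40 N, if the wrist force passes 120 N, or if a joint passes its speed limit or range.

## Robot

A 6-joint arm with a two-finger parallel gripper is mounted at the origin on the work surface. World frame = base frame: x ahead of the robot, y to its left, z up, the work surface at z = 0. Lengths are in mm, angles in rad, forces in N, time in s.
With the tool pointing down it reaches from about 325 to 775 mm from the base axis. Payload 5.5 kg.
Tool frame: the origin (TCP) lies midway between the tips of the shut fingers; the grasp point (between the pads) lies 19 mm behind it (bot.pinch_z is the distance from the TCP to the grasp point, in mm); z points along the fingers, y is the line along which they close (so a half turn about z gives the same grasp; the last joint's range is limited). The gripper opens to 88 mm and grips with 3 to 60 N. Pads are 20 mm wide; open, the fingers measure 115 mm over their backs; the gripper's body (75 mm by 178 mm) begins 61 mm behind the grasp point.
Start: joints at [-1.164, 0.091, 1.231, -0, 1.82, -0.057], TCP at [268.412, -536.63, 222.631] pointing down, gripper open.
Joint ranges: [-2.87, 2.87], [-0.86, 2.18], [0.17, 2.46], [-1.51, 4.65], [0.06, 2.69], [-2.65, 2.65]. Speed limits (rad/s): [2.57, 2.57, 3.01, 3.14, 3.14, 3.14].

## Interface

Orientations are given as a 3x3 rotation matrix whose columns are the frame's x, y, z axes.
In Python, from cell import sense, optics, order, bot gives the robot as it stands. The module is installed in compiled form; this text tells all that it offers.
- The arm moves only by the tool servo_tool, never from a script. Its argument "series" is a list of rows, each a list of 6 numbers: the shift along the tool's x, y, z in units of 30 mm (1.0 is 30 mm), then the turn, a rotation vector about the tool's x, y, z in degrees. A call has 1 to 20 rows; each row shifts and turns the commanded pose from where the row before left it, along the tool's axes as they then stand; what a row does not reach is not made up. A row lasts 1/12 s, in which the tool goes at most 41.7 mm and 7.16 degrees, less where a joint would pass 70% of its speed; a pose out of reach is approached as far as the arm can. A call is refused whole if a number of a shift passes 1 or a number of a turn 7.16, either way. A call with a gripper value outside its range is refused whole. "hand" is the finger opening in mm, from 0 to 87.8, set as the call begins (left out, the last holds). The fingers move at their own pace and stop on an object; the grip force is fixed at half the most. Time passes only in rows, so rows that do not move let the fingers close. It gives the time, the measured TCP pose, the force, the opening and the grip force at its end, in the units of the state.
- sense(): the state, without advancing time (a new reading comes with each control period).
- optics.capture(name): name is "scene" or "top" or "wrist"; returns the picture (384x512x3 uint8, blue, green, red); there is no depth.
- optics.camera_model(name): a dict with "fx", "fy", "cx", "cy" (pixels), "dist_coeffs" ([k1, k2, p1, p2, k3] as OpenCV has them; the pictures are not rectified), "extrinsics" (4x4, takes a point from camera to world coordinates). Camera axes: x right, y down, z forward; pixel columns grow to the right and rows downward; lengths in mm; the calibration is good to about 2 mm. A picture is of the moment at which its call begins: read the wrist's pose just before it. camera_model takes no time and is no camera call; for the wrist camera it gives the pose at the moment of the call.
- order.hand_in(): hands the job in; it is judged then, once.
Trained networks look in the newest picture that a camera, given by its name, has taken for a name from the list of things; names that differ only in an ending like _2 or _b are one class to them, and where a whole thing is asked for, a point or a joint stands for the part that bears it (a point fixed in the world has none). Each returns a list of dicts, best first, with "conf" (0 to 1); they miss things now and then, are a little off and sometimes report something else, mostly with a low value. They report only what shows in the picture. A call takes as long as a camera call. They do not tell look-alikes from the thing itself.
- optics.masks_of(query, camera): "mask" (384x512 bool, what is visible of it) and "centre" ([row, column] in pixels, amid what is visible of it).
- optics.place_of(query, camera): "centre" ([row, column] in pixels: a listed point, or the origin of a listed thing).
The state is a dict: "t": time; "joint_pos": joint angles; "joint_vel": joint speeds; "joint_torque": joint torques, N m; "tcp_pos": TCP position; "tool_rot": TCP orientation; "force": force on the tool from outside, world axes, zero at the start; "ft_torque": the same for the moment, N m; "opening": finger opening in mm; "grip_force": force on a finger pad.
Only numpy, scipy, OpenCV 4.12 (cv2) and the standard library are available. Lean on these libraries where they do the work, as an engineer would, in place of code of your own. Each camera call takes 0.05 s, during which the arm holds its last target. There are 200 camera calls.

## Working session

There is one attempt and no reset: what is moved stays moved. The work goes in short steps, Python scripts to look and compute and a tool call to move; the robot and the scene stay as the last step left them, time stands still between calls to the robot, and variables do not carry over. Pictures are saved under pics/ and viewed, at most 10 in all, crops included, and the job is handed in when it is done.

Besides the shell and the picture viewer there is one more tool, called after "Call:" as name(argument=value, ...), one argument or row to a line, values as JSON. servo_tool: Moves the arm, as the interface text tells. Its arguments: {"type":"object","properties":{"series":{"type":"array"},"hand":{"type":"number"}},"required":["series"]}

```bash
mkdir -p pics
cat > h.py <<'E'
import numpy as np, cv2
from cell import sense, optics, order, bot
def ray(cam,px):
    m=optics.camera_model(cam);K=np.array([[m['fx'],0,m['cx']],[0,m['fy'],m['cy']],[0,0,1]])
    p=cv2.undistortPoints(np.array([[px]],float),K,np.array(m['dist_coeffs'],float))[0,0]
    E=np.array(m['extrinsics']);d=E[:3,:3]@np.array([p[0],p[1],1]);return E[:3,3],d
def at(cam,px,z):  # px=(col,row)
    o,d=ray(cam,px);return o+d*(z-o[2])/d[2]
def proj(cam,P):
    m=optics.camera_model(cam);K=np.array([[m['fx'],0,m['cx']],[0,m['fy'],m['cy']],[0,0,1]])
    E=np.linalg.inv(np.array(m['extrinsics']));r=cv2.Rodrigues(E[:3,:3])[0]
    return cv2.projectPoints(np.array(P,float).reshape(-1,1,3),r,E[:3,3],K,np.array(m['dist_coeffs'],float))[0][:,0]
E
python3 - <<'E'
from h import *
a=optics.capture('scene');b=optics.capture('top')
cv2.imwrite('pics/a.png',cv2.resize(np.vstack([a,b]),None,fx=.78,fy=.78)) if 0 else None
cv2.imwrite('pics/top.png',cv2.resize(b,(800,600)));cv2.imwrite('pics/scene.png',cv2.resize(a,(800,600)))
for q,z in [('insert_mid',10),('carrier_base',0),('carrier_stem',51),('carrier_pocket',16),('reader_slot',110),('puck_mid',10),('beaker',0),('jar',0)]:
  for c in ['top','scene']:
    for r in optics.place_of(q,c)[:5]:
        u=r['centre'];print(q,c,round(r['conf'],2),np.round(u),np.round(at(c,(u[1],u[0]),z)))
print(sense()['t'],np.array(optics.camera_model('top')['extrinsics']).round(2), np.round(sense()['tool_rot'],3))
E
```

```text
insert_mid top 0.64 [180. 354.] [ 597. -310.   10.]
insert_mid scene 0.72 [296. 171.] [ 590. -312.   10.]
carrier_base top 0.84 [174. 276.] [618. -95.   0.]
carrier_base top 0.71 [280. 290.] [ 331. -129.    0.]
carrier_base top 0.61 [210. 291.] [ 517. -137.    0.]
carrier_base scene 0.92 [217. 212.] [ 511. -135.    0.]
carrier_base scene 0.9 [163. 168.] [ 334. -118.    0.]
carrier_base scene 0.75 [242. 260.] [ 623. -101.    0.]
carrier_stem top 0.88 [209. 299.] [ 512. -150.   51.]
carrier_stem top 0.81 [167. 275.] [625. -92.  51.]
carrier_stem top 0.56 [281. 287.] [ 331. -114.   51.]
carrier_stem scene 0.73 [234. 262.] [ 631. -102.   51.]
carrier_stem scene 0.64 [212. 209.] [ 518. -147.   51.]
carrier_stem scene 0.58 [146. 164.] [ 324. -110.   51.]
carrier_pocket top 0.89 [211. 279.] [ 513. -103.   16.]
carrier_pocket top 0.83 [295. 298.] [ 293. -147.   16.]
carrier_pocket top 0.61 [162. 269.] [647. -78.  16.]
carrier_pocket scene 0.9 [241. 277.] [651. -79.  16.]
carrier_pocket scene 0.64 [156. 143.] [ 290. -152.   16.]
carrier_pocket scene 0.63 [293. 170.] [ 586. -310.   16.]
carrier_pocket scene 0.6 [203. 218.] [ 501. -109.   16.]
reader_slot top 0.62 [192. 168.] [548. 173. 110.]
reader_slot scene 0.97 [120. 324.] [548. 161. 110.]
reader_slot scene 0.46 [296. 170.] [ 624. -321.  110.]
puck_mid top 0.6 [228. 353.] [ 465. -301.   10.]
puck_mid scene 0.71 [118. 325.] [502. 234.  10.]
puck_mid scene 0.7 [249. 138.] [ 464. -298.   10.]
beaker top 0.62 [118. 261.] [783. -56.   0.]
beaker scene 0.65 [281. 334.] [788. -53.   0.]
jar top 0.86 [129. 318.] [ 748. -221.    0.]
jar scene 0.86 [321. 266.] [ 752. -208.    0.]
0.9 [[-1.0000e-02 -9.8000e-01  1.9000e-01  3.9330e+02]
 [-1.0000e+00  1.0000e-02 -3.0000e-02 -2.7510e+01]
 [ 3.0000e-02 -1.9000e-01 -9.8000e-01  9.5855e+02]
 [ 0.0000e+00  0.0000e+00  0.0000e+00  1.0000e+00]] [[ 0.894  0.447  0.   ]
 [ 0.447 -0.894 -0.   ]
 [ 0.     0.    -1.   ]]
```

View pics/top.png

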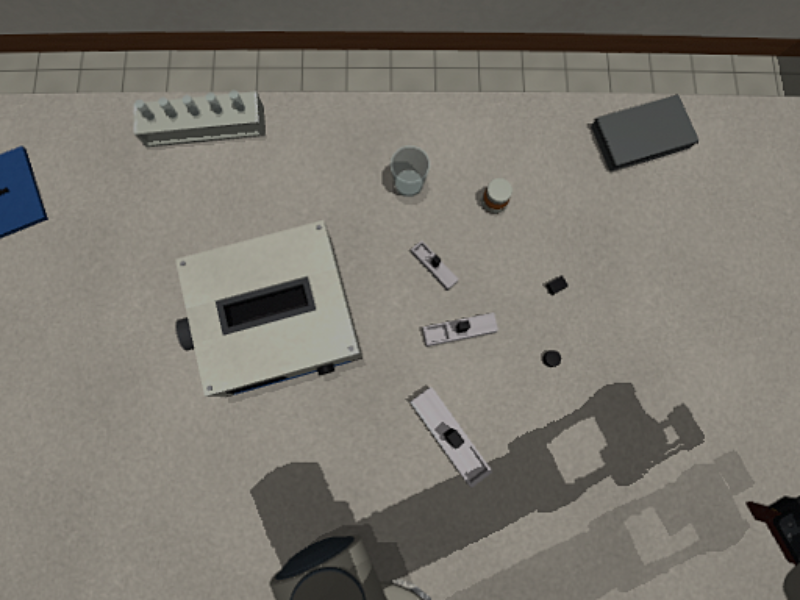

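View pics/scene.png

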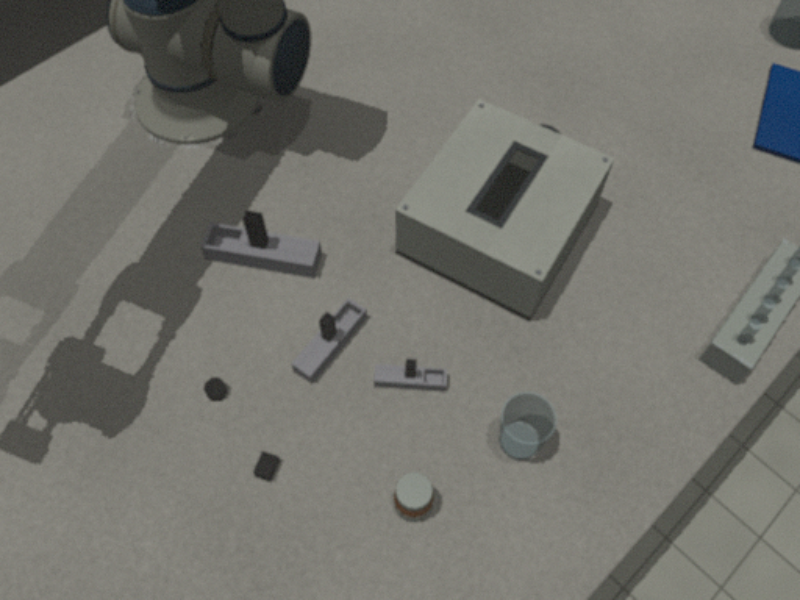

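In the top view, three carriers could be taken for the one I want: small (433,265), middle (460,328) and large (447,433). I choose the middle one, near world (515,-140). There are two black pieces: the rectangular insert at (556,285) and the round puck at (551,358). I'll check the choice in a crop and get yaws from the masks.

```bash
cat >> h.py <<'E'
def rect(cam,mask,z):
    c=max(cv2.findContours(mask.astype(np.uint8),cv2.RETR_EXTERNAL,cv2.CHAIN_APPROX_NONE)[0],key=len)[:,0]
    w=np.array([at(cam,p,z)[:2] for p in c],np.float32);r=cv2.minAreaRect(w);b=cv2.boxPoints(r)
    e=[b[1]-b[0],b[2]-b[1]];e=max(e,key=np.linalg.norm);return np.round(r[0],1),np.round(r[1],1),round(float(np.degrees(np.arctan2(e[1],e[0]))%180),1)
E
python3 - <<'E'
from h import *
b=optics.capture('top')
cv2.imwrite('pics/crop.png',cv2.resize(b[140:320,250:380],None,fx=3.3,fy=3.3,interpolation=cv2.INTER_CUBIC))
for q,z in [('insert_mid',18),('carrier_base',26)]:
    for r in optics.masks_of(q,'top')[:4]: print(q,round(r['conf'],2),np.round(r['centre']),rect('top',r['mask'],z))
m=optics.camera_model('wrist');s=sense();R=np.array(s['tool_rot']);E=np.array(m['extrinsics'])
print(m['fx'],m['cx'],m['cy'],'cam in tool',(R.T@(E[:3,3]-s['tcp_pos'])).round(1),(R.T@E[:3,:3]).round(3))
print(R.T@(np.array([595,-311,200])-s['tcp_pos'])/30)
E
```

```text
carrier_base 0.88 [171. 273.] (array([626.2, -98.5]), array([93. , 29.4]), 43.5)
carrier_base 0.83 [211. 292.] (array([ 512.4, -140.6]), array([ 33.9, 124.4]), 100.8)
carrier_base 0.75 [283. 291.] (array([ 334.9, -119.7]), array([170.7,  48.4]), 35.2)
323.38858362751796 257.7130415157437 193.42811536724287 cam in tool [  67.5   -0.7 -161. ] [[ 0.    -0.968 -0.251]
 [ 1.     0.     0.   ]
 [ 0.    -0.251  0.968]]
[13.1005488  -1.85669949  0.75471202]
```

View pics/crop.png

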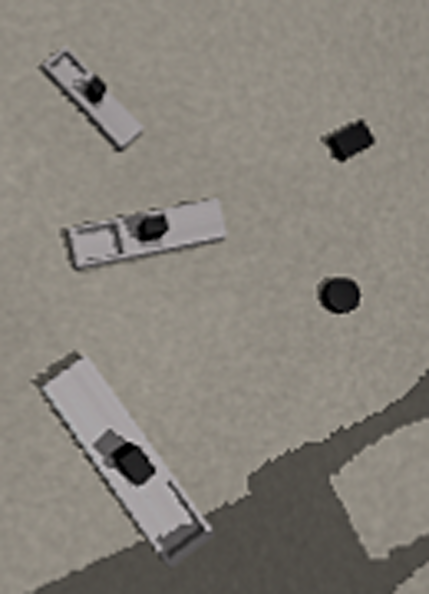

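The crop agrees: the middle carrier measures 124 x 34 mm, its pocket is towards +y and its yaw is about 101°. The insert, the rectangular block, is at crop (350,140), with the puck at (340,295). Moving above the insert now.

Call:
servo_tool(
  series=[
    [1,-0.14,0,0,0,0],
    [1,-0.14,0,0,0,0],
    [1,-0.14,0,0,0,0],
    [1,-0.14,0,0,0,0],
    [1,-0.14,0,0,0,0],
    [1,-0.14,0,0,0,0],
    [1,-0.14,0,0,0,0],
    [1,-0.14,0,0,0,0],
    [1,-0.14,0,0,0,0],
    [1,-0.14,0,0,0,0],
    [1,-0.14,0,0,0,0],
    [1,-0.14,0,0,0,0],
    [1,-0.14,0,0,0,0],
  ],
  hand=50,
)

```text
t: 2.13
tcp_pos: [593.9, -312.3, 222.6]
tool_rot: [[0.894, 0.447, 0.0], [0.447, -0.894, -0.0], [0.0, 0.0, -1.0]]
force: [-0.1, -0.3, 0.5]
opening: 50.2
grip_force: 0.0
```

Call:
servo_tool(
  series=[
    [0,0,0.2,0,0,-7],
    [0,0,0.2,0,0,-7],
    [0,0,0.2,0,0,-7],
    [0,0,0.2,0,0,-7],
    [0,0,0.2,0,0,-7],
    [0,0,0.2,0,0,-7],
    [0,0,0.2,0,0,-7],
    [0,0,0.2,0,0,-7],
    [0,0,0.2,0,0,-7],
    [0,0,0.2,0,0,-7],
    [0,0,0.2,0,0,-7],
    [0,0,0.2,0,0,-7],
    [0,0,0,0,0,-6],
    [0,0,0,0,0,0],
  ],
)

```text
t: 3.3
tcp_pos: [592.5, -313.2, 149.8]
tool_rot: [[-0.451, 0.893, -0.001], [0.893, 0.451, 0.001], [0.001, -0.001, -1.0]]
force: [-1.4, -0.4, 0.6]
opening: 49.9
grip_force: 0.0
```

```bash
cat >> h.py <<'E'
def look(name,q,z,crop=None):
    im=optics.capture('wrist');cv2.imwrite(f'pics/{name}.png',im)
    for r in optics.place_of(q,'wrist')[:3]:u=r['centre'];print('place',round(r['conf'],2),np.round(u),at('wrist',(u[1],u[0]),z).round(1))
    for r in optics.masks_of(q,'wrist')[:3]:print('mask',round(r['conf'],2),np.round(r['centre']),rect('wrist',r['mask'],z))
def go(P,yaw_y):
    s=sense();R=np.array(s['tool_rot']);d=R.T@(np.array(P)-s['tcp_pos']);cy=np.degrees(np.arctan2(R[1,1],R[0,1]))
    print('t',round(s['t'],2),'tcp',np.round(s['tcp_pos'],1),'yawy',round(cy,2),'tilt',np.round(R[:,2],4),'open',s['opening'],'F',np.round(s['force'],1))
    t=-((yaw_y-cy+90)%180-90);print('turn z deg',round(t,2),'shift units',np.round(d/30,3))
E
python3 - <<'E'
from h import *
look('w1','insert_mid',18)
go([597,-311,150],27)
E
```

```text
place 0.58 [188. 254.] [ 590.  -317.3   18. ]
mask 0.92 [186. 254.] (array([ 589.7, -315.4]), array([21.8, 32.6]), 116.4)
t 3.45 tcp [ 592.9 -313.4  150.9] yawy 26.39 tilt [ 4.e-04 -2.e-04 -1.e+00] open 49.77919367379223 F [-0.3  0.1  0.6]
turn z deg -0.61 shift units [0.011 0.158 0.032]
```

View pics/w1.png

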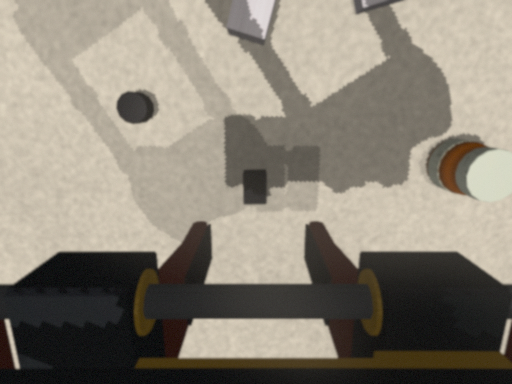

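The rectangular block is at pixel (254,186), in line with the fingers, and the puck is off at (135,107). Descending to TCP z≈11 and gripping.

Call:
servo_tool(
  series=[
    [-0.03,-0.12,1,0,0,0],
    [0,0,1,0,0,0],
    [0,0,1,0,0,0],
    [0,0,0.7,0,0,0],
    [0,0,0.5,0,0,0],
    [0,0,0.45,0,0,0],
    [0,0,0,0,0,0],
    [0,0,0,0,0,0],
  ],
)

```text
t: 4.12
tcp_pos: [589.8, -315.7, 11.0]
tool_rot: [[-0.446, 0.895, -0.001], [0.895, 0.446, 0.0], [0.001, -0.0, -1.0]]
force: [0.3, 0.3, 1.2]
opening: 50.2
grip_force: 0.0
```

Call:
servo_tool(
  series=[
    [0,0,0,0,0,0],
    [0,0,0,0,0,0],
    [0,0,0,0,0,0],
    [0,0,0,0,0,0],
    [0,0,0,0,0,0],
    [0,0,0,0,0,0],
    [0,0,0,0,0,0],
    [0,0,0,0,0,0],
  ],
  hand=5,
)

```text
t: 4.78
tcp_pos: [590.4, -316.0, 12.1]
tool_rot: [[-0.447, 0.894, 0.001], [0.894, 0.447, -0.001], [-0.001, 0.001, -1.0]]
force: [0.2, 0.5, 5.1]
opening: 22.0
grip_force: 29.9
```

Call:
servo_tool(
  series=[
    [0,0,-0.6,0,0,0],
    [0,0,-1,0,0,0],
    [0,0,-1,0,0,0],
    [0,0,-1,0,0,0],
    [0,0,-1,0,0,0],
    [0,0,0,0,0,5.3],
    [0,0,0,0,0,5.2],
    [0,0,0,0,0,5.2],
    [0,0,0,0,0,0],
  ],
)

```text
t: 5.53
tcp_pos: [589.8, -315.6, 148.6]
tool_rot: [[-0.186, 0.983, -0.001], [0.983, 0.186, 0.0], [0.001, -0.001, -1.0]]
force: [0.1, 0.7, -0.3]
opening: 21.7
grip_force: 29.9
```

Run:
```python
from h import *
go([506,-101,150],10.8);print(sense()['grip_force'])
```

```text
t 5.53 tcp [ 589.8 -315.6  148.6] yawy 10.69 tilt [-7.e-04  5.e-04 -1.e+00] open 21.68648788883256 F [ 0.1  0.7 -0.3]
turn z deg -0.11 shift units [ 7.549 -1.418 -0.042]
29.93200331926346
```

Call:
servo_tool(
  series=[
    [0.95,-0.18,0,0,0,0],
    [0.95,-0.18,0,0,0,0],
    [0.95,-0.18,0,0,0,0],
    [0.95,-0.18,0,0,0,0],
    [0.95,-0.18,0,0,0,0],
    [0.95,-0.18,0,0,0,0],
    [0.95,-0.18,0,0,0,0],
    [0.9,-0.16,0,0,0,0],
    [0,0,0,0,0,0],
    [0,0,0,0,0,0],
  ],
)

```text
t: 6.37
tcp_pos: [505.1, -100.4, 149.1]
tool_rot: [[-0.193, 0.981, 0.0], [0.981, 0.193, -0.0], [-0.0, 0.0, -1.0]]
force: [-0.1, 0.2, 0.2]
opening: 21.3
grip_force: 29.9
```

Run:
```python
from h import *
look('w2','carrier_pocket',16);go([506,-101,150],10.8)
im=cv2.imread('pics/w2.png');cv2.imwrite('pics/w2c.png',cv2.resize(im[60:290,130:390],None,fx=2.5,fy=2.5,interpolation=cv2.INTER_CUBIC))
```

```text
place 0.95 [188. 261.] [ 508.4 -103.7   16. ]
place 0.86 [195. 413.] [649.1 -82.9  16. ]
place 0.6 [195.  17.] [ 285.2 -153.7   16. ]
mask 0.66 [210. 390.] (array([ 631., -106.]), array([97.7, 48.8]), 41.8)
mask 0.64 [189. 259.] (array([ 504.8, -103.6]), array([34.7, 45.1]), 100.9)
mask 0.57 [167.  78.] (array([ 332.7, -122. ]), array([184.4,  47. ]), 34.7)
t 6.52 tcp [ 505.6 -102.2  148.9] yawy 10.89 tilt [-4.e-04 -3.e-04 -1.e+00] open 21.122503380722883 F [-0.1 -0.  -0.5]
turn z deg 0.09 shift units [ 0.036  0.021 -0.038]
```

View pics/w2c.png

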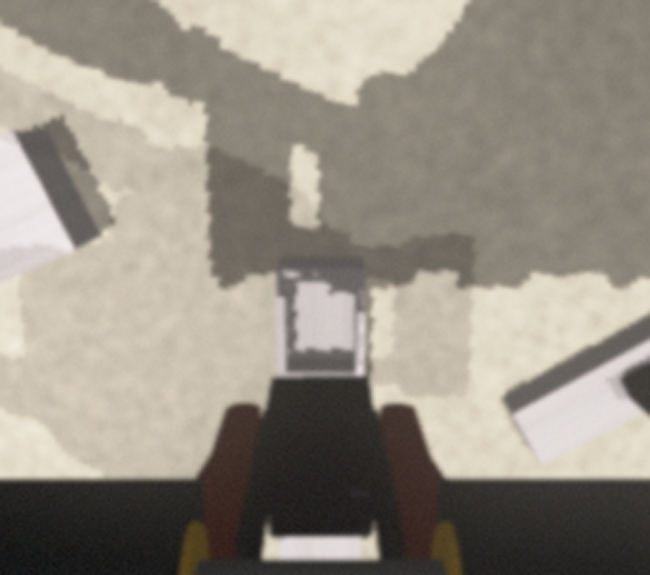

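Run:
```python
from h import *
s=sense();R=np.array(s['tool_rot']);t=np.array(s['tcp_pos'])
print(at('wrist',(258.6,188.6),26), 'far',at('wrist',(258.6,60+272/2.5-.2),26),'near',at('wrist',(258.6,60+373/2.5-.2),26))
for p in [(15,-11,12),(15,11,12),(17,11,12),(15,11,-8),(0,0,12)]:
    u=proj('wrist',t+R@np.array(p,float))[0];print(p,(u-[130,60])*2.5)
d=R.T@(at('wrist',(258.6,188.6),26)-t);print('tool delta mm',d)
```

```text
[ 505.51649048 -102.56027812   26.        ] far [502.03924716 -84.5903213   26.        ] near [ 509.18005933 -121.49335594   26.        ]
(15, -11, 12) [274.40569651 372.3111945 ]
(15, 11, 12) [372.67896596 372.32777182]
(17, 11, 12) [372.83066593 363.76498142]
(15, 11, -8) [379.13489119 402.12863424]
(0, 0, 12) [323.4338661 435.0619437]
tool delta mm [-3.38109581e-01 -8.14166888e-02  1.22868594e+02]
```

The pocket lies under the held block, with its rim centre near crop (322,325). The block's sides are at columns 272 and 370. Going down close above the pocket for one more check.

Call:
servo_tool(
  series=[
    [0,0.01,0.8,0,0,0],
    [0,0,1,0,0,0],
    [0,0,0.8,0,0,0],
    [0,0,0.5,0,0,0],
    [0,0,0.13,0,0,0],
    [0,0,0,0,0,0],
    [0,0,0,0,0,0],
  ],
)

```text
t: 7.1
tcp_pos: [506.2, -102.0, 53.0]
tool_rot: [[-0.188, 0.982, 0.001], [0.982, 0.188, -0.0], [-0.0, 0.001, -1.0]]
force: [0.1, 0.1, 0.6]
opening: 21.6
grip_force: 29.9
```

Run:
```python
from h import *
im=optics.capture('wrist');cv2.imwrite('pics/w3c.png',cv2.resize(im[140:270,190:330],None,fx=4.5,fy=4.5,interpolation=cv2.INTER_CUBIC))
s=sense();R=np.array(s['tool_rot']);t=np.array(s['tcp_pos']);z=t[2]-26
for n,p in dict(blk=(15,-11,12),blk2=(15,11,12),rimfarL=(17,-13,z),rimfarR=(17,13,z),endL=(22,-16,z),endR=(22,16,z),outL=(0,-16,z),outR=(0,16,z),endLb=(22,-16,z+26)).items():
    print(n,((proj('wrist',t+R@np.array(p,float))[0]-[190,140])*4.5+1.75).round(1))
go([505,-102,40],10.8)
```

```text
blk [225.7 311.6]
blk2 [402.6 311.6]
rimfarL [216.8 262.7]
rimfarR [410.2 262.7]
endL [193.8 226.6]
endR [433.3 226.6]
outL [196.9 382. ]
outR [429.8 382. ]
endLb [206.6 185. ]
t 7.15 tcp [ 506.6 -102.    53.7] yawy 10.85 tilt [ 1.9e-03 -6.0e-04 -1.0e+00] open 21.47977131001498 F [-0.5 -0.3  0.7]
turn z deg 0.05 shift units [ 0.009 -0.053  0.456]
```

View pics/w3c.png

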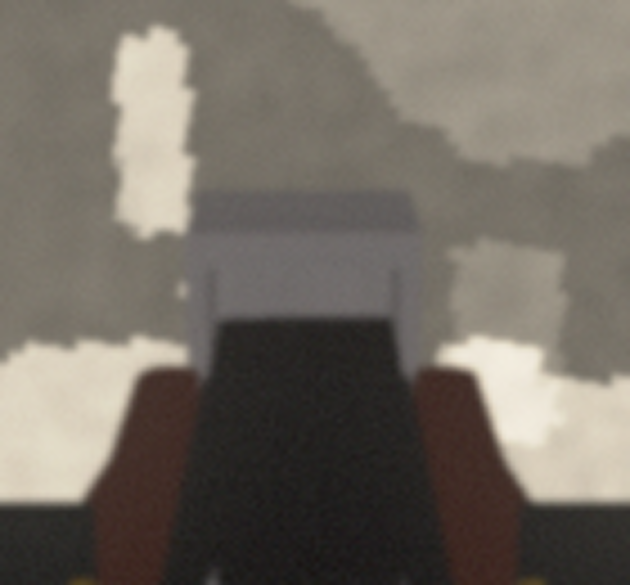

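The block (bottom edge at columns 216–391, row 319) and the pocket (inner sides at 213 and 395, bar end at row 233) are both offset from prediction by the same amount. That puts them within about 0.3 mm of each other. Lowering.

Call:
servo_tool(
  series=[
    [0,-0.01,0.3,0,0,0],
    [0,0,0.3,0,0,0],
    [0,0,0.23,0,0,0],
    [0,0,0,0,0,0],
    [0,0,0,0,0,0],
  ],
)

```text
t: 7.57
tcp_pos: [505.2, -101.2, 26.8]
tool_rot: [[-0.189, 0.982, -0.001], [0.982, 0.189, 0.0], [0.0, -0.001, -1.0]]
force: [-0.7, -0.0, -0.7]
opening: 21.8
grip_force: 29.9
```

Call:
servo_tool(
  series=[
    [0,0,-0.05,0,0,0],
    [0,0,0,0,0,0],
    [0,0,0,0,0,0],
    [0,0,0,0,0,0],
    [0,0,-0.5,0,0,0],
    [0,0,-0.8,0,0,0],
    [0,0,-0.6,0,0,0],
    [0,0,0,0,0,0],
  ],
  hand=34,
)

```text
t: 8.23
tcp_pos: [507.5, -101.9, 90.4]
tool_rot: [[-0.189, 0.982, 0.007], [0.982, 0.189, -0.002], [-0.003, 0.006, -1.0]]
force: [0.5, -0.2, 1.6]
opening: 34.0
grip_force: 0.0
```

Run:
```python
from h import *
im=optics.capture('wrist');cv2.imwrite('pics/w4c.png',cv2.resize(im[120:290,170:350],None,fx=3.3,fy=3.3,interpolation=cv2.INTER_CUBIC))
go([505.5,-101.8,30],10.8)
```

```text
t 8.28 tcp [ 506.8 -101.7   88.2] yawy 10.88 tilt [ 0.0045 -0.0012 -1.    ] open 33.82828433583391 F [ 0.6 -0.9 -0.1]
turn z deg 0.08 shift units [ 0.009 -0.05   1.939]
```

View pics/w4c.png

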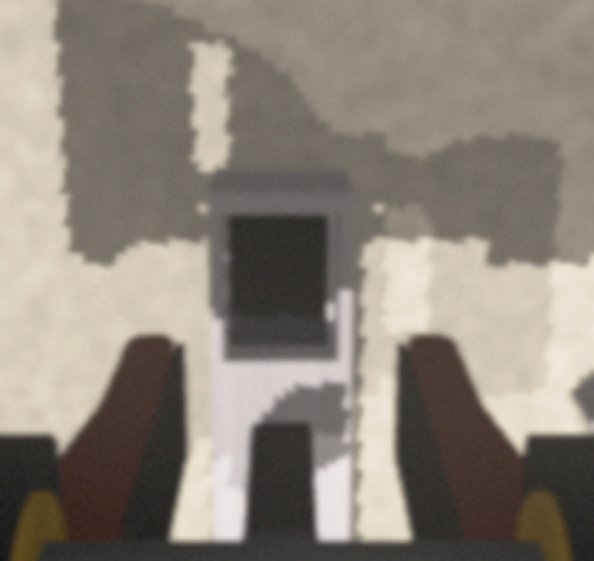

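The block sits in the pocket at crop (278,270), seemingly a little tilted or not fully home. Closing the fingers and pressing gently.

Call:
servo_tool(
  series=[
    [0,0,0,0,0,0],
    [0,0,0,0,0,0],
    [0,0,0,0,0,0],
    [0,0,0,0,0,0],
    [0,0,0.7,0,0,0],
    [0,0,0.7,0,0,0],
    [0,0,0.3,0,0,0],
    [0,0,0.1,0,0,0],
    [0,0,0.05,0,0,0],
    [0,0,0,0,0,0],
    [0,0,0,0,0,0],
  ],
  hand=0,
)

```text
t: 9.2
tcp_pos: [506.1, -101.5, 31.5]
tool_rot: [[-0.189, 0.982, 0.002], [0.982, 0.189, -0.0], [-0.001, 0.002, -1.0]]
force: [0.4, 0.5, -0.2]
opening: 0.4
grip_force: 0.0
```

Call:
servo_tool(
  series=[
    [0,0,0.05,0,0,0],
    [0,0,0,0,0,0],
    [0,0,0.05,0,0,0],
    [0,0,0,0,0,0],
  ],
)

```text
t: 9.53
tcp_pos: [505.4, -101.3, 27.4]
tool_rot: [[-0.189, 0.982, 0.0], [0.982, 0.189, -0.0], [-0.0, 0.0, -1.0]]
force: [-0.5, 0.0, -0.0]
opening: 0.3
grip_force: 0.0
```

Call:
servo_tool(
  series=[
    [0,0,0.03,0,0,0],
    [0,0,0,0,0,0],
    [0,0,0.03,0,0,0],
    [0,0,0,0,0,0],
  ],
)

```text
t: 9.87
tcp_pos: [505.5, -101.4, 26.4]
tool_rot: [[-0.189, 0.982, 0.0], [0.982, 0.189, -0.0], [-0.0, 0.0, -1.0]]
force: [-1.3, 0.4, 5.6]
opening: 0.6
grip_force: 2.5
```

Call:
servo_tool(
  series=[
    [0,0,0.03,0,0,0],
    [0,0,0,0,0,0],
    [0,0,0.02,0,0,0],
    [0,0,0,0,0,0],
  ],
)

```text
t: 10.2
tcp_pos: [505.7, -101.4, 26.3]
tool_rot: [[-0.189, 0.982, 0.001], [0.982, 0.189, -0.0], [-0.0, 0.001, -1.0]]
force: [-6.2, 1.6, 12.4]
opening: 0.6
grip_force: 6.2
```

Flush press done: tip at 26.3 mm with 12 N. Lifting, then moving over the stem and taking a look.

Call:
servo_tool(
  series=[
    [0,0,-0.1,0,0,0],
    [0,0,-0.9,0,0,0],
    [0,0,-1,0,0,0],
    [0,0,-0.6,0,0,0],
    [-0.67,0,0,0,0,0],
    [-0.66,0,0,0,0,0],
    [0,0,0,0,0,0],
    [0,0,0,0,0,0],
    [0,0,0,0,0,0],
  ],
  hand=44,
)

```text
t: 10.95
tcp_pos: [512.6, -140.1, 101.4]
tool_rot: [[-0.188, 0.982, -0.001], [0.982, 0.188, 0.001], [0.001, -0.001, -1.0]]
force: [0.7, -0.4, -0.3]
opening: 44.0
grip_force: 0.0
```

Run:
```python
from h import *
im=optics.capture('wrist');cv2.imwrite('pics/w5c.png',cv2.resize(im[90:290,170:350],None,fx=2.9,fy=2.9,interpolation=cv2.INTER_CUBIC))
s=sense();R=np.array(s['tool_rot']);t=np.array(s['tcp_pos'])
for n,p in dict(stemtopL=(9,-7,t[2]-76),stemtopR=(9,7,t[2]-76),endL=(62,-16,t[2]-26),endR=(62,16,t[2]-26)).items():
    print(n,((proj('wrist',t+R@np.array(p,float))[0]-[170,90])*2.9+1).round(1))
go([513,-140.8,48],10.8)
```

```text
stemtopL [226.3 353.9]
stemtopR [293.4 353.9]
endL [194.  86.]
endR [324.2  86. ]
t 11.0 tcp [ 512.6 -139.8  101.5] yawy 10.89 tilt [-9.e-04  8.e-04 -1.e+00] open 43.77942152881594 F [ 0.  -1.1 -0.4]
turn z deg 0.09 shift units [-0.036  0.008  1.783]
```

View pics/w5c.png

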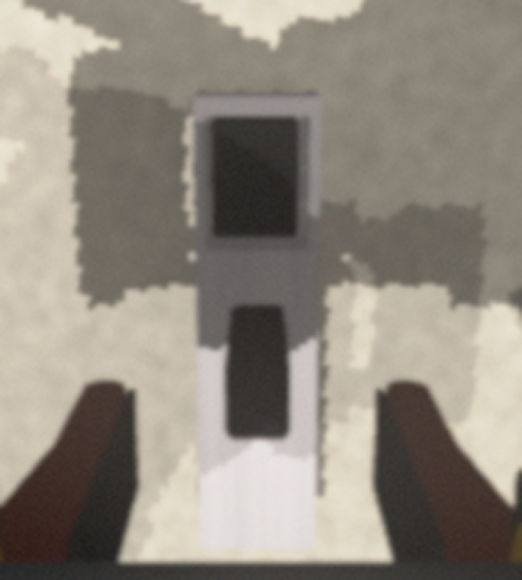

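The block is flush in the pocket (crop 255,175), and the stem (258,395) is centred between the fingers. Taking the stem.

Call:
servo_tool(
  series=[
    [-0.03,0,0.7,0,0,0],
    [0,0,0.7,0,0,0],
    [0,0,0.38,0,0,0],
    [0,0,0,0,0,0],
    [0,0,0,0,0,0],
  ],
)

```text
t: 11.42
tcp_pos: [512.6, -140.8, 48.1]
tool_rot: [[-0.189, 0.982, -0.002], [0.982, 0.189, 0.001], [0.001, -0.001, -1.0]]
force: [-1.0, -0.0, 0.8]
opening: 43.7
grip_force: 0.0
```

Call:
servo_tool(
  series=[
    [0,0,0,0,0,0],
    [0,0,0,0,0,0],
    [0,0,0,0,0,0],
    [0,0,0,0,0,0],
    [0,0,0,0,0,0],
    [0,0,0,0,0,0],
    [0,0,0,0,0,0],
    [0,0,0,0,0,0],
  ],
  hand=5,
)

```text
t: 12.08
tcp_pos: [513.4, -141.6, 49.2]
tool_rot: [[-0.189, 0.982, 0.001], [0.982, 0.189, -0.0], [-0.0, 0.001, -1.0]]
force: [-1.0, 0.5, 3.8]
opening: 14.1
grip_force: 30.0
```

Call:
servo_tool(
  series=[
    [0,0,-0.1,0,0,0],
    [0,0,-0.4,0,0,0],
    [0,0,-0.8,0,0,0],
    [0,0,-1,0,0,0],
    [0,0,-1,0,0,0],
    [0,0,-1,0,0,0],
    [0,0,-1,0,0,0],
    [0,0,-0.7,0,0,0],
    [0,0,0,0,0,0],
    [0,0,0,0,0,0],
  ],
)

```text
t: 12.92
tcp_pos: [513.5, -141.5, 229.5]
tool_rot: [[-0.189, 0.982, 0.002], [0.982, 0.189, -0.001], [-0.001, 0.002, -1.0]]
force: [0.0, 0.2, -3.0]
opening: 13.9
grip_force: 30.0
```

Run:
```python
from h import *
optics.capture('top');optics.capture('scene')
for c in ['top','scene']:
    for r in optics.place_of('reader_slot',c)[:2]:
        u=r['centre'];print(c,round(r['conf'],2),at(c,(u[1],u[0]),110).round(1))
    for r in optics.masks_of('reader_slot',c)[:2]: print(c,round(r['conf'],2),r['mask'].sum(),rect(c,r['mask'],110))
b=optics.capture('top')
# dark slot+frame by threshold on top
g=cv2.cvtColor(b,cv2.COLOR_BGR2GRAY);m=np.zeros_like(g);m[170:225,130:210]=(g[170:225,130:210]<100)
n,l,st,ce=cv2.connectedComponentsWithStats(m);k=1+np.argmax(st[1:,4]);print(st[k],rect('top',l==k,110))
go([548,167,190],10.8)
```

```text
top 0.95 [544.8 168.8 110. ]
top 0.95 9726 (array([532.4, 176.2]), array([238.7, 266.4]), 104.7)
scene 0.77 [551.9 159.4 110. ]
scene 0.87 12037 (array([555.9, 144.7]), array([233.3, 308.5]), 105.7)
[ 138  177   64   37 1356] (array([541.3, 169.3]), array([ 54.6, 146. ]), 105.1)
t 13.27 tcp [ 512.6 -141.3  227. ] yawy 10.87 tilt [-2.5e-03  9.0e-04 -1.0e+00] open 13.964852739335246 F [-0.7  0.4 -3.3]
turn z deg 0.07 shift units [9.867 3.099 1.241]
```

Held: opening 14.0 mm, level. The slot is near (546,168) with yaw about 105°. Moving beside it, offset in tool x and y so the bar doesn't hide it, to measure it closely.

Call:
servo_tool(
  series=[
    [0.4,0.02,0,0,0,0],
    [0.8,0.03,0,0,0,0],
    [0.95,0.03,0,0,0,0],
    [0.95,0.03,0,0,0,0],
    [0.95,0.03,0,0,0,0],
    [0.95,0.03,0,0,0,0],
    [0.95,0.03,0,0,0,0],
    [0.95,0.03,0,0,0,0],
    [0.95,0.03,0,0,0,0],
    [0.6,0.03,0,0,0,0],
    [0.4,0.03,0,0,0,0],
    [0,0,0,0,0,-2],
    [0,0,0,0,0,-2.1],
    [0,0,0,0,0,0],
    [0,0,0,0,0,0],
  ],
)

```text
t: 14.52
tcp_pos: [472.3, 121.2, 228.5]
tool_rot: [[-0.257, 0.966, -0.0], [0.966, 0.257, -0.0], [-0.0, -0.0, -1.0]]
force: [-0.8, 0.1, -3.6]
opening: 13.7
grip_force: 30.0
```

Run:
```python
from h import *
im=optics.capture('wrist');cv2.imwrite('pics/w6.png',im)
for r in optics.place_of('reader_slot','wrist')[:2]:
    u=r['centre'];print(round(r['conf'],2),np.round(u),at('wrist',(u[1],u[0]),110).round(1))
go([546,168,190],14.9)
s=sense();R=np.array(s['tool_rot']);t=np.array(s['tcp_pos'])
for n,p in dict(endL=(62,-16,22.5),endR=(62,16,22.5)).items(): print(n,proj('wrist',t+R@np.array(p,float))[0].round(1))
```

```text
t 14.62 tcp [472.4 120.9 228.6] yawy 14.89 tilt [-1.e-04 -1.e-04 -1.e+00] open 14.172780933819626 F [ 0.3  0.3 -3.5]
turn z deg -0.01 shift units [0.886 2.774 1.285]
endL [230.5 122.4]
endR [288.3 122.4]
```

View pics/w6.png

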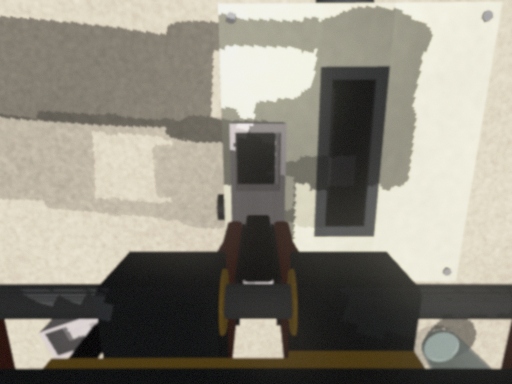

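Slot: inner hole at columns 328–378, rows 80–226. The held bar's far end is at (258,123). Now subpixel edges of both in the tool frame.

```bash
cat > m.py <<'E'
from h import *
def run(im,box,thr_list=(45,105)):
    s=sense();R=np.array(s['tool_rot']);t=np.array(s['tcp_pos']);g=cv2.cvtColor(im,cv2.COLOR_BGR2GRAY)
    x0,x1,y0,y1=box
    for thr in thr_list:
        m=np.zeros_like(g);m[y0:y1,x0:x1]=g[y0:y1,x0:x1]<thr
        n,l,st,ce=cv2.connectedComponentsWithStats(m);k=1+np.argmax(st[1:,4])
        c,sz,a=rect('wrist',l==k,110);d=R.T@(np.array([*c,110])-t)
        print(thr,st[k],c,sz,a,'tool xy',d[:2].round(2))
if __name__=='__main__':
    im=cv2.imread('pics/w6.png');run(im,(300,400,55,245))
    g=cv2.cvtColor(im,cv2.COLOR_BGR2GRAY).astype(int)
    print('slot row150',g[150,310:395:1].tolist())
    print('bar rows',[(r,g[r,222:240].tolist(),g[r,276:294].tolist()) for r in (160,190)])
    print('end',g[112:136,250:266].mean(1).round().tolist())
E
python3 m.py
```

```text
45 [ 328   79   48  130 4430] [538.7 177.7] [ 34.4 110.3] 104.8 tool xy [37.83 78.65]
105 [  315    66    75   169 10690] [539.7 170. ] [ 56.6 145.2] 105.2 tool xy [30.14 77.64]
slot row150 [156, 156, 154, 154, 153, 152, 143, 113, 83, 64, 61, 60, 61, 59, 60, 59, 57, 57, 54, 47, 45, 40, 35, 38, 35, 33, 32, 37, 34, 34, 29, 31, 30, 33, 32, 27, 32, 34, 30, 30, 33, 29, 30, 29, 29, 30, 29, 30, 31, 32, 27, 32, 32, 32, 32, 32, 30, 36, 37, 42, 49, 55, 57, 60, 60, 60, 59, 59, 62, 60, 64, 87, 121, 138, 145, 146, 147, 144, 146, 148, 144, 145, 147, 147, 150]
bar rows [(160, [175, 147, 122, 113, 111, 113, 115, 109, 107, 104, 102, 99, 98, 92, 80, 65, 52, 45], [97, 99, 94, 95, 107, 127, 135, 138, 138, 142, 148, 151, 147, 145, 142, 140, 141, 141]), (190, [190, 199, 210, 218, 219, 221, 219, 214, 189, 148, 112, 101, 99, 95, 92, 92, 90, 89], [88, 86, 89, 88, 95, 96, 98, 99, 114, 135, 145, 149, 148, 149, 150, 149, 151, 147])]
end [179.0, 182.0, 186.0, 187.0, 185.0, 181.0, 172.0, 157.0, 140.0, 124.0, 115.0, 131.0, 154.0, 159.0, 152.0, 148.0, 147.0, 145.0, 143.0, 134.0, 111.0, 80.0, 63.0, 60.0]
```

Call:
servo_tool(
  series=[
    [0.2,0.5,0,0,0,0],
    [0.3,0.8,0,0,0,0],
    [0.3,0.8,0,0,0,0],
    [0.217,0.513,0,0,0,0],
    [0,0,0,0,0,0],
    [0,0,0.5,0,0,0],
    [0,0,0.8,0,0,0],
    [0,0,0.5,0,0,0],
    [0,0,0.2,0,0,0],
    [0,0,0,0,0,0],
    [0,0,0,0,0,0],
    [0,0,0,0,0,0],
    [0,0,0,0,0,0],
  ],
)

```text
t: 15.7
tcp_pos: [540.9, 170.9, 170.5]
tool_rot: [[-0.258, 0.966, 0.003], [0.966, 0.258, 0.001], [-0.0, 0.003, -1.0]]
force: [0.5, -0.3, -3.2]
opening: 14.1
grip_force: 30.0
```

Run:
```python
from h import *
im=optics.capture('wrist');cv2.imwrite('pics/w7.png',im);cv2.imwrite('pics/w7c.png',cv2.resize(im[60:260,180:340],None,fx=3,fy=3,interpolation=cv2.INTER_CUBIC))
go([546,168,120],14.9)
s=sense();R=np.array(s['tool_rot']);t=np.array(s['tcp_pos']);z=t[2]-110
for n,p in dict(endL=(62,-16,22.5),endR=(62,16,22.5),mid=(20,-16,22.5),midR=(20,16,22.5),slotL=(64,-18,z),slotR=(64,18,z),frL=(73,-27.5,z),frR=(73,27.5,z),frmL=(20,-27.5,z),frmR=(20,27.5,z)).items(): print(n,((proj('wrist',t+R@np.array(p,float))[0]-[180,60])*3+1).round(1))
```

```text
t 15.75 tcp [540.8 170.9 170.2] yawy 14.96 tilt [ 2.3e-03  6.0e-04 -1.0e+00] open 13.945610915840044 F [-0.3  0.2 -2.6]
turn z deg 0.06 shift units [-0.138  0.138  1.675]
endL [152.5 188. ]
endR [325.6 188.1]
mid [157.  407.6]
midR [320.5 407.6]
slotL [157.  172.2]
slotR [319.2 172.2]
frL [112.9 130. ]
frR [363.4 130.1]
frmL [120.1 365.9]
frmR [355.7 365.9]
```

View pics/w7c.png

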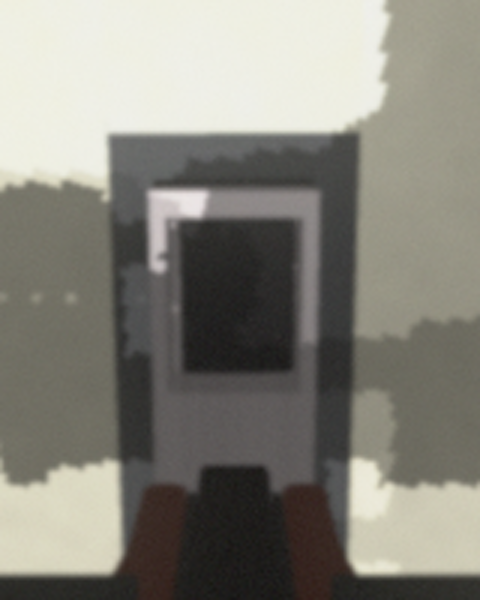

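The bar end (row 187, columns 149–321) sits inside the slot frame (top at row 134, columns 108–358). It is centred within about 0.5 mm. Small trim, then lower in steps watching the force.

Call:
servo_tool(
  series=[
    [-0.02,-0.007,0,0,0,0],
    [0,0,0,0,0,0],
    [0,0,0.2,0,0,0],
    [0,0,0.2,0,0,0],
    [0,0,0.2,0,0,0],
    [0,0,0.1,0,0,0],
    [0,0,0,0,0,0],
    [0,0,0,0,0,0],
  ],
)

```text
t: 16.42
tcp_pos: [540.0, 170.2, 147.1]
tool_rot: [[-0.258, 0.966, -0.001], [0.966, 0.258, -0.0], [0.0, -0.001, -1.0]]
force: [-0.4, -0.4, -2.6]
opening: 13.9
grip_force: 30.0
```

Bar is about 11 mm into the slot with no contact force. Continuing.

Call:
servo_tool(
  series=[
    [0,0,0.2,0,0,0],
    [0,0,0.2,0,0,0],
    [0,0,0.2,0,0,0],
    [0,0,0.2,0,0,0],
    [0,0,0.1,0,0,0],
    [0,0,0,0,0,0],
    [0,0,0,0,0,0],
    [0,0,0,0,0,0],
    [0,0,0,0,0,0],
    [0,0,0,0,0,0],
    [0,0,0,0,0,0],
  ],
)

```text
t: 17.33
tcp_pos: [540.4, 170.3, 121.0]
tool_rot: [[-0.258, 0.966, 0.001], [0.966, 0.258, 0.0], [0.0, 0.001, -1.0]]
force: [0.0, 0.6, -2.7]
opening: 13.6
grip_force: 30.0
```

Run:
```python
from h import *
go([540,170,120],14.9);s=sense();print(s['grip_force'],np.abs(s['joint_vel']).max(),np.round(s['ft_torque'],2))
m=optics.capture('wrist');print([(round(r['conf'],2),np.round(r['centre'])) for r in optics.masks_of('carrier_base','wrist')[:3]])
```

```text
t 17.33 tcp [540.4 170.3 121. ] yawy 14.98 tilt [ 6.e-04  2.e-04 -1.e+00] open 13.560176888312373 F [ 0.   0.6 -2.7]
turn z deg 0.08 shift units [-0.006 -0.015  0.034]
29.998372793197632 0.003249993611836468 [ 0.02 -0.05  0.07]
[(0.82, array([206., 259.])), (0.43, array([366.,  40.]))]
```

```bash
python3 -c "
from cell import order;print(order.hand_in())"
```

```text
the job is handed in; nothing more can be done
None
```

The insert is pressed flush into the middle carrier's pocket. The carrier is held level by the top of its stem, with its bar about 7 mm below the reader's top plate and no sign of contact. The job was handed in at about 17 s, and no verdict came back.

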